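Rehang the lift-off door of the key cabinet

ROBOT

A 7-joint arm with a two-finger parallel gripper is mounted at the origin on the work surface. World frame = base frame: x ahead of the robot, y to its left, z up, the work surface at z = 0. Lengths are in mm, angles in degrees, forces in N, time in s.
With the tool pointing down it reaches from about 425 to 1025 mm from the base axis. Payload 9.4 kg.
Tool frame: the origin (TCP) lies midway between the tips of the shut fingers; the grasp point (between the pads) lies 19 mm behind it; z points along the fingers, y is the line along which they close (so a half turn about z gives the same grasp; the last joint's range is limited). The gripper opens to 85 mm and grips with 20 to 120 N. Pads are 22 mm wide; open, the fingers measure 114 mm over their backs; the gripper's body (76 mm by 85 mm) begins 54 mm behind the grasp point. The pads swing forward as they close: fully open they stand 13 mm farther back than shut.
Start: joints at [-69.024, 34.337, -0.143, 91.639, 0.103, 54.024, -4.572], TCP at [310.645, 655.075, 231.275] pointing down, gripper open.
Joint ranges: [-147.43, 147.43], [-19.82, 112.94], [-74.19, 73.91], [6.32, 146.72], [-59.91, 239.91], [6.04, 106.73], [-150.56, 150.56]. Speed limits (degrees/s): [127.2, 127.2, 172.46, 172.46, 180, 180, 180].

INTERFACE

Orientations are given as [roll, pitch, yaw] about the fixed x, y, z axes, in that order (R = Rz(yaw) Ry(pitch) Rx(roll)).
In Python, from bench import arm gives the robot as it stands.
- The arm moves only by the tool jog_arm, never from a script. Its argument "steps" is a list of rows, each a list of 6 numbers: the shift along the tool's x, y, z in m, then the turn, a rotation vector about the tool's x, y, z in degrees. In form: [[dx, dy, dz, ax, ay, az], ...]. A call has 1 to 8 rows; each row shifts and turns the commanded pose from where the row before left it, along the tool's axes as they then stand; what a row does not reach is not made up. A row lasts 1/12 s, in which the tool goes at most 41.7 mm and 7.16 degrees, less where a joint would pass 70% of its speed; a pose out of reach is approached as far as the arm can. A call with a gripper value outside its range is refused whole. "fingers" is the closure in counts, from 0 (fully open) to 255 (shut), set as the call begins (left out, the last holds). The fingers move at their own pace and stop on an object; "newtons" is the grip in N (left out, the last holds). Time passes only in rows, so rows that do not move let the fingers close. It gives the time, the measured TCP pose, the force, the opening and the grip force at its end, in the units of the state.
- arm.observe(): the state, without advancing time (a new reading comes with each control period).
- arm.capture(name): name is "side" or "top"; returns the picture (480x640x3 uint8, red, green, blue); there is no depth.
- arm.camera_info(name): a dict with "K" (3x3 intrinsics, pixels), "R" (3x3) and "t" (3): a world point X has camera coordinates R X + t. Camera axes: x right, y down, z forward; pixel columns grow to the right and rows downward; lengths in mm; the calibration is good to about 2 mm. A picture is of the moment at which its call begins. camera_info takes no time and is no camera call.
- arm.job_done(): hands the job in; it is judged then, once.
The state is a dict: "t": time; "joints": joint angles; "dq": joint speeds; "effort": joint torques, N m; "tcp_pos": TCP position; "tcp_rot": TCP orientation; "force": force on the tool from outside, world axes, zero at the start; "torque": the same for the moment, N m; "width": opening from 0.0 (shut) to 1.0 (fully open); "gripper_force": force on a finger pad.
Only numpy, scipy, OpenCV 4.12 (cv2) and the standard library are available. Lean on these libraries where they do the work, as an engineer would, in place of code of your own. Each camera call takes 0.05 s, during which the arm holds its last target. There are 200 camera calls.

TASK

The small key cabinet on the hallway sideboard has lost its door, which is waiting upright in one of the two slotted wooden stands. Lift the door out, lower it so that both of its hinge sockets drop fully onto the cabinet's two upright pintles with the door standing open, then swing it shut against the cabinet front without forcing or slamming it. Leave the framed picture and the other things on the sideboard alone.

Things in the scene. Friction and masses are not known exactly. Their poses are not given: they have to be found in the camera images.
- door_mid (a point): Centre of the loose door: upright panel, white with a bare wood field in front, 166 mm wide (y), 160 high (z), 14 thick (x), 0.28 kg, its top edge bare. z up, -x out of its front face, +y to its hinge edge. A knob, 20 mm across, stands 20 mm out of the front, 62 mm towards -y, 5 mm above centre. At the start its lower edge is 12 mm above the table in a stand.
- socket_low (a point): Centre of the bottom mouth of the door's lower hinge socket: a steel tube 19 mm outside, 11 mm bore, 20 mm long, open at both ends, upright beside the hinge edge. In the door's frame 97 mm towards +y from the door's centre, at mid-thickness, 55 mm below the door's centre.
- socket_high (a point): Centre of the bottom mouth of the upper hinge socket, the same tube exactly 90 mm above the lower one (35 mm above the door's centre).
- door_edge (a point): Middle of the door's free edge, 83 mm from the door's centre towards -y.
- cabinet: Fixed white key cabinet, open front, keys inside: 90 mm deep (x), 175 wide (y), 180 high. Origin: centre of its underside. Front faces its -x (front plane x = -45 mm), hinges on its +y side. Door shut: axes parallel to the cabinet's, centre plane 8 mm before the front plane, lower edge 20 mm above the table. Open by an angle, the door's yaw is the cabinet's minus that angle.
- pin_low (a point): Foot of the lower pintle, on its steel bracket, where the lower socket's mouth sits when home: 45 mm above the table, at x = -53, y = +97 mm in the cabinet's frame. The fixed steel pin, 8 mm in diameter, rises 18 mm from here, the last 5 mm tapering to 3 mm. The hinge turns freely, without spring.
- pin_high (a point): Foot of the upper pintle, the same pin exactly 90 mm above the lower one (135 mm above the table); the upper socket sits here. Its bracket, 10 mm thick and 9 mm in radius about the pin, blocks the lower socket's way down: bring the door in sideways with the sockets 20 to 55 mm above home, then lower it.
- stand_door: Fixed dark wooden slotted stand that holds the door at the start: base 85 mm (x) by 110 (y); two cheeks 100 mm long (y) and 57 mm high form a 17 mm wide slot along y, with its floor 12 mm above the table. Origin at the centre of its underside.
- stand_picture: An equal fixed stand that holds the framed picture.
- picture: Framed picture standing in the other stand: 150 mm wide (y), 110 mm high, 14 mm thick, no sockets and no knob; origin at the middle of its lower edge. Leave alone.
- bowl: White bowl 110 mm across, 45 mm high, origin under its centre. Leave alone.
- candle: Jar 66 mm across, 75 mm high, origin under its centre. Leave alone.
- brush: Wooden brush lying flat, leave alone.
- lighthouse: Clay lighthouse figure 60 mm across, 115 mm high, origin under its centre. Leave alone.
- book: Book 110 x 150 x 22 mm lying flat, origin under its centre. Leave alone.
- mug: Blue mug 80 mm across, 90 mm high, origin under its centre. Leave alone.
Mind the look-alikes: they are no part of the job. Leave any pink look-alike of the cabinet alone.

How it is judged:
By the outcome, as a careful person would: the job done as asked, in the order asked, and still so for the second after the job is handed in, with the robot touching nothing.
It also fails if it takes over 72 s, if anything falls off the work surface, if the arm or the gripper's body presses on something with over 40 N, if the wrist force passes 120 N, or if a joint passes its speed limit or range.

## Working session

There is one attempt and no reset: what is moved stays moved. The work goes in short steps, Python scripts to look and compute and a tool call to move; the robot and the scene stay as the last step left them, time stands still between calls to the robot, and variables do not carry over. Pictures are saved under pics/ and viewed, at most 10 in all, crops included, and the job is handed in when it is done.

Besides the shell and the picture viewer there is one more tool, called after "Call:" by a JSON object that holds its "op" and its "data". jog_arm: Moves the arm, as the interface text tells. Its arguments: {"type":"object","properties":{"steps":{"type":"array"},"fingers":{"type":"number"},"newtons":{"type":"number"}},"required":["steps"]}

```bash
mkdir -p pics; python3 - <<'E'
from bench import arm
import cv2
for n in ("side","top"):
    cv2.imwrite(f"pics/{n}0.png",arm.capture(n)[:,:,::-1])
    c=arm.camera_info(n); print(n,c)
print(arm.observe())
E
```

```text
side {'K': array([[449.84104667,   0.        , 322.12632566],
       [  0.        , 449.84104667, 242.83987202],
       [  0.        ,   0.        ,   1.        ]]), 'R': array([[ 0.86309575, -0.5050358 , -0.00213783],
       [-0.34560361, -0.5875322 , -0.73168576],
       [ 0.36827146,  0.63225371, -0.68163874]]), 't': array([-444.77809364,  248.48590775, 1083.1798648 ])}
top {'K': array([[501.57268587,   0.        , 314.55113468],
       [  0.        , 501.57268587, 243.14552934],
       [  0.        ,   0.        ,   1.        ]]), 'R': array([[ 1.25856693e-04, -9.99962162e-01,  8.69817013e-03],
       [-9.95360889e-01, -9.62133519e-04, -9.62069345e-02],
       [ 9.62116631e-02, -8.64571007e-03, -9.95323348e-01]]), 't': array([  12.70299139,  517.78471528, 1255.44150437])}
{'t': 0.1, 'joints': array([-69.02345623,  34.3795486 ,  -0.14347062,  91.67724162,
         0.10395463,  54.02422913,  -4.57295648]), 'dq': array([ 0.11233582, -0.22058665, -0.0314781 , -0.11493563,  0.03077372,
        0.01873498, -0.01436028]), 'effort': array([ 6.26001522e-03, -7.77992535e+01,  1.57032263e+00, -2.58622777e+01,
        1.26687979e-02,  5.60759276e-03, -1.17232491e-05]), 'tcp_pos': array([310.5011305 , 654.66723884, 230.50316392]), 'tcp_rot': array([-1.79919605e+02,  9.46663978e-03,  1.54630099e+02]), 'force': array([-0.77679694,  0.07311918, -0.24873982]), 'torque': array([ 0.0177869 ,  0.01978376, -0.01684065]), 'gripper_force': 0.0, 'width': 1.0026589121910954}
```

View pics/side0.png

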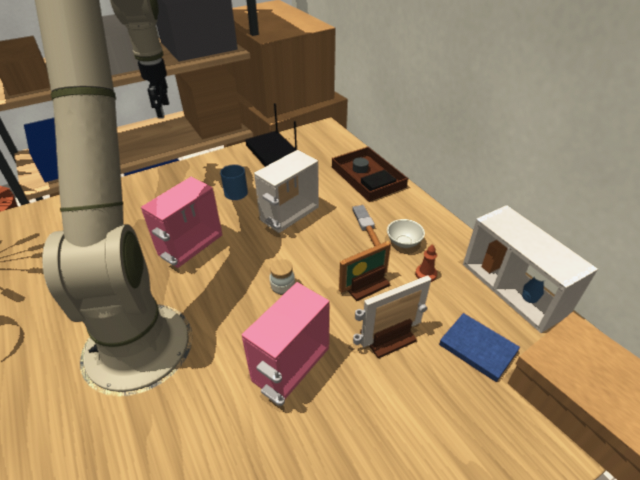

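View pics/top0.png

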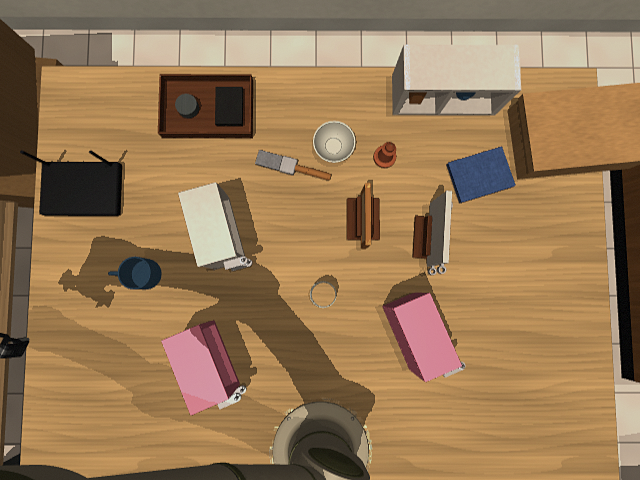

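The side view shows the white open cabinet at (288,190) with pintles at (268,197) and (270,222), the door in its stand at (395,315) with sockets at (360,315) and (360,338), and the picture at (365,268). In the top view these are at (212,225), (438,230) and (366,213).

Candidates:
- **Cabinets (top view):** white at (212,225), pink at (200,370) and pink at (425,335). The white one is meant.
- **Panels:** (438,230) has sockets and is white and wood, so it's the door. (366,213) is the picture.

I'll confirm these in an enlarged crop.

```bash
python3 - <<'E'
import cv2,numpy as np
s=cv2.imread('pics/side0.png');t=cv2.imread('pics/top0.png')
def c(im,x,y,w=100,h=75): return cv2.resize(im[y:y+h,x:x+w],(400,300),interpolation=cv2.INTER_CUBIC)
a=np.vstack([np.hstack([c(t,170,198),c(t,390,205)]),np.hstack([c(s,240,155),c(s,345,275)])])
cv2.imwrite('pics/crop0.png',a)
E
```

```text
(no output)
```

View pics/crop0.png

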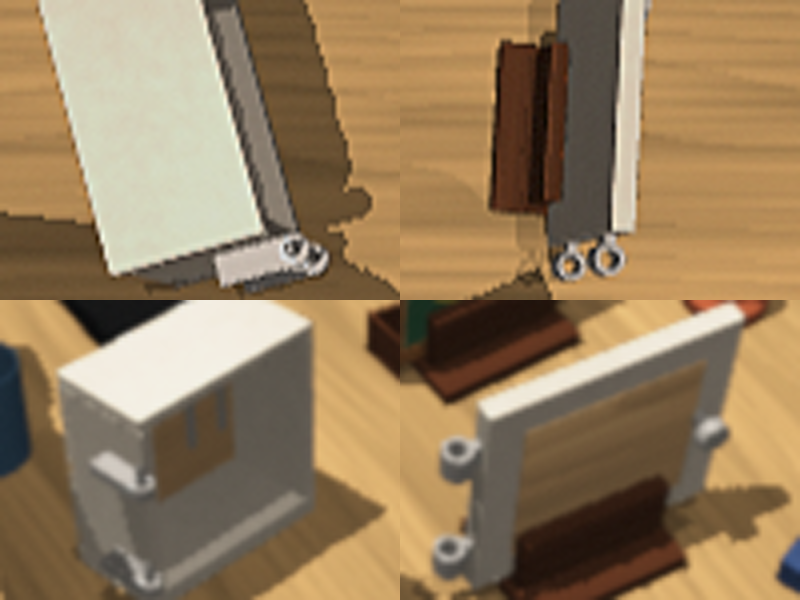

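The crop confirms both. The white cabinet has two pintles (top-view px about (243,260) and (248,263)). The door has two ring sockets (top-view px (442,270) and (432,271)) and a knob on its front. Next I measure them.

```bash
cat > h.py <<'E'
import numpy as np,cv2
from bench import arm
C={n:arm.camera_info(n) for n in("side","top")}
def ray(n,p):
    c=C[n];o=-c['R'].T@c['t'];d=c['R'].T@np.linalg.solve(c['K'],[p[0],p[1],1.]);return o,d/np.linalg.norm(d)
def onz(n,p,z):
    o,d=ray(n,p);return o+d*(z-o[2])/d[2]
def proj(n,X):
    c=C[n];q=c['K']@(c['R']@np.array(X,float)+c['t']);return q[:2]/q[2]
def two(ps,pt):
    o1,d1=ray("side",ps);o2,d2=ray("top",pt)
    A=np.c_[d1,-d2];s=np.linalg.lstsq(A,o2-o1,rcond=None)[0]
    a,b=o1+d1*s[0],o2+d2*s[1];return (a+b)/2,np.linalg.norm(a-b)
def white(im,roi,lo=185):
    x,y,w,h=roi;m=np.zeros(im.shape[:2],np.uint8);s=im[y:y+h,x:x+w].astype(int)
    m[y:y+h,x:x+w]=((s.min(2)>lo)&(s.max(2)-s.min(2)<45))*255
    c=max(cv2.findContours(m,cv2.RETR_EXTERNAL,cv2.CHAIN_APPROX_NONE)[0],key=cv2.contourArea)
    return c
E
python3 - <<'E'
from h import *
t=cv2.imread('pics/top0.png');s=cv2.imread('pics/side0.png')
for roi,z,nm in(((170,175,70,100),180,'cab'),((425,180,40,90),172,'door')):
    c=white(t,roi);b=cv2.boxPoints(cv2.minAreaRect(c));print(nm,cv2.contourArea(c),b.round(1).tolist())
    W=np.array([onz('top',p,z)[:2] for p in b]);print(W.round(1).tolist(),'ctr',W.mean(0).round(1))
    for i in range(2):
        d=W[i+1]-W[i];print(np.linalg.norm(d).round(1),np.degrees(np.arctan2(d[1],d[0])).round(2))
    
print('socket hi top',onz('top',(442,269.75),147),'lo',onz('top',(432.5,271),57))
print('pin hi',onz('top',(243.25,259.75),153),'lo',onz('top',(248.5,263),63))
# side door top corners
for p in((360+ -15+ 485/4-101+0, 0),): pass
print('side corners', onz('side',(345+(487-400)/4,275+(408-300)/4),172), onz('side',(345+(738-400)/4,275+(308-300)/4),172))
E
```

```text
cab 2053.0 [[177.39999389648438, 193.0], [215.39999389648438, 182.60000610351562], [235.10000610351562, 255.10000610351562], [197.1999969482422, 265.5]]
[[616.3, 324.0], [640.2, 239.0], [475.7, 191.7], [452.5, 275.7]] ctr [546.2 257.6]
88.3 -74.29
171.2 -163.98
door 7.5 [[446.0, 212.0], [446.0, 191.0], [451.0, 191.0], [451.0, 212.0]]
[[575.1, -285.0], [623.6, -286.3], [623.6, -297.7], [575.1, -296.5]] ctr [ 599.4 -291.4]
48.5 -1.44
11.5 -89.89
socket hi top [ 444.74596309 -279.28734163  147.        ] lo [ 445.55252629 -279.29001333   57.        ]
pin hi [467.10473689 177.08967547 153.        ] lo [464.78681073 176.07359299  63.        ]
side corners [ 463.08902001 -278.62934825  172.        ] [ 625.94957566 -290.38303936  172.        ]
```

```bash
python3 - <<'E'
from h import *
t=cv2.imread('pics/top0.png')
print(t[230,436:456].tolist())
for lo in(150,170):
    c=white(t,(425,180,40,83),lo)
    b=cv2.boxPoints(cv2.minAreaRect(c)); W=np.array([onz('top',p,172)[:2] for p in b]);print(b.round(1).tolist(),W.round(1).tolist(),W.mean(0))
    pts=np.array([onz('top',p[0],172)[:2] for p in c],np.float32);print(cv2.fitLine(pts,cv2.DIST_L2,0,.01,.01).ravel())
E
```

```text
[[65, 74, 81], [66, 75, 82], [67, 76, 83], [66, 75, 81], [65, 73, 82], [67, 75, 81], [63, 70, 77], [51, 57, 63], [141, 159, 176], [186, 211, 221], [179, 201, 215], [175, 198, 213], [176, 199, 215], [197, 212, 219], [90, 130, 164], [82, 136, 180], [85, 138, 179], [87, 137, 179], [86, 138, 179], [86, 137, 178]]
[[442.5, 262.0], [446.0, 190.8000030517578], [451.6000061035156, 191.0], [448.0, 262.29998779296875]] [[461.2, -274.2], [624.2, -286.3], [623.6, -299.1], [460.6, -286.8]] [ 542.38320063 -286.57630362]
[ 9.9718642e-01 -7.4961230e-02  5.4256848e+02 -2.8638583e+02]
[[442.5, 261.79998779296875], [446.1000061035156, 190.8000030517578], [451.3999938964844, 191.0], [447.79998779296875, 262.0]] [[461.6, -274.3], [624.2, -286.4], [623.6, -298.6], [461.0, -286.3]] [ 542.61674397 -286.42313477]
[ 9.9717438e-01 -7.5121604e-02  5.4256976e+02 -2.8642981e+02]
```

The door centre is at (542.4,-286.5) with yaw 85.7. The cabinet yaw is about 105.9 and the pins are near (466.5,177). I'll lift, rotate and travel to above the door.

Call:
{"op": "jog_arm", "data": {"steps": [[0,0,-0.02,0,0,-7],[0,0,-0.02,0,0,-7],[0,0,-0.02,0,0,-7],[-0.0116,-0.0354,0,0,0,0],[-0.0116,-0.0354,0,0,0,0],[-0.0116,-0.0354,0,0,0,0],[-0.0116,-0.0354,0,0,0,0],[-0.0116,-0.0354,0,0,0,0]], "fingers": 0, "newtons": 40}}

```text
t: 0.77
tcp_pos: [355.0, 472.2, 290.9]
tcp_rot: [-180.0, -0.0, 175.6]
force: [0.7, 0.1, 0.4]
width: 0.998
gripper_force: 0.0
```

Call:
{"op": "jog_arm", "data": {"steps": [[-0.0116,-0.0354,0,0,0,0],[-0.0116,-0.0354,0,0,0,0],[-0.0116,-0.0354,0,0,0,0],[-0.0116,-0.0354,0,0,0,0],[-0.0116,-0.0354,0,0,0,0],[-0.0116,-0.0354,0,0,0,0],[-0.0116,-0.0354,0,0,0,0],[-0.0116,-0.0354,0,0,0,0]]}}

```text
t: 1.43
tcp_pos: [425.8, 182.8, 291.3]
tcp_rot: [-180.0, -0.0, 175.6]
force: [0.8, 0.2, 0.4]
width: 1.0
gripper_force: 0.0
```

Call:
{"op": "jog_arm", "data": {"steps": [[-0.0116,-0.0354,0,0,0,0],[-0.0116,-0.0354,0,0,0,0],[-0.0116,-0.0354,0,0,0,0],[-0.0116,-0.0354,0,0,0,0],[-0.0116,-0.0354,0,0,0,0],[-0.0116,-0.0354,0,0,0,0],[-0.0116,-0.0354,0,0,0,0],[-0.0116,-0.0354,0,0,0,0]]}}

```text
t: 2.1
tcp_pos: [496.8, -106.6, 291.3]
tcp_rot: [180.0, -0.0, 175.6]
force: [0.8, 1.0, 0.2]
width: 1.003
gripper_force: 0.0
```

Call:
{"op": "jog_arm", "data": {"steps": [[-0.0119,-0.0352,0,0,0,0],[-0.0119,-0.0352,0,0,0,0],[-0.0119,-0.0352,0,0,0,0],[-0.0119,-0.0352,0,0,0,0],[-0.0119,-0.0352,0,0,0,0],[0,0,0.028,0,0,0],[0,0,0.028,0,0,0],[0,0,0.028,0,0,0]]}}

```text
t: 2.77
tcp_pos: [542.6, -285.7, 206.2]
tcp_rot: [-180.0, 0.0, 175.5]
force: [0.3, 0.7, 0.2]
width: 0.999
gripper_force: 0.0
```

```bash
python3 - <<'E'
from bench import arm
import cv2,numpy as np
s,t=[arm.capture(n)[:,:,::-1] for n in("side","top")]
cv2.imwrite('pics/side1.png',s);cv2.imwrite('pics/top1.png',t)
c=lambda im,x,y:cv2.resize(im[y:y+150,x:x+130],(390,450))
cv2.imwrite('pics/crop1.png',np.hstack([c(s,320,200),c(t,380,160)]))
o=arm.observe();print(o['tcp_pos'],o['joints'],o['force'])
E
```

```text
[ 540.43240535 -283.60385308  203.13303777] [ 16.01819296  28.65361389   9.28041159 108.86737794  -6.44676827
  43.42898418 114.52897575] [-0.67488419 -0.34758122  0.31810662]
```

View pics/crop1.png

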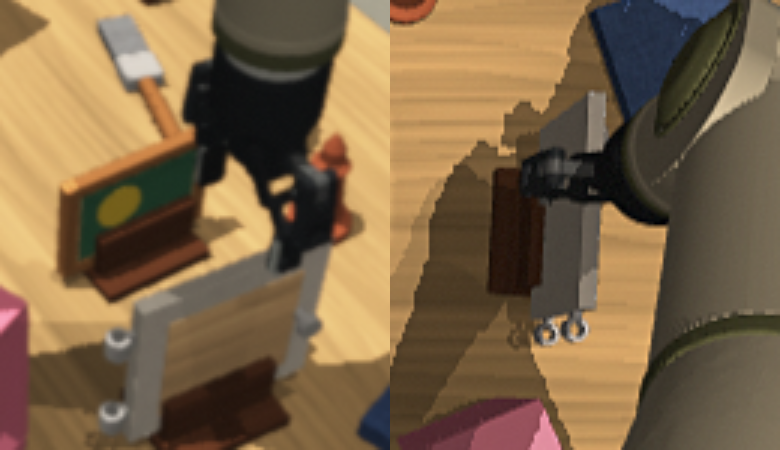

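The fingers straddle the door's top edge (side crop (285,255)) and the picture is clear. I'll descend partway and check the force.

Call:
{"op": "jog_arm", "data": {"steps": [[0,0,0.011,0,0,0],[0,0,0.011,0,0,0],[0,0,0.011,0,0,0],[0,0,0.011,0,0,0],[0,0,0.011,0,0,0],[0,0,0.011,0,0,0],[0,0,0,0,0,0],[0,0,0,0,0,0]]}}

```text
t: 3.53
tcp_pos: [542.5, -284.6, 140.6]
tcp_rot: [180.0, -0.1, 175.6]
force: [0.7, 0.2, 0.8]
width: 1.002
gripper_force: 0.0
```

Call:
{"op": "jog_arm", "data": {"steps": [[0,0,0,0,0,0],[0,0,0,0,0,0],[0,0,0,0,0,0],[0,0,0,0,0,0],[0,0,0,0,0,0],[0,0,0,0,0,0]], "fingers": 150, "newtons": 40}}

```text
t: 4.03
tcp_pos: [542.9, -284.8, 141.5]
tcp_rot: [-180.0, 0.0, 175.6]
force: [-0.0, -0.4, -0.3]
width: 0.413
gripper_force: 0.0
```

Call:
{"op": "jog_arm", "data": {"steps": [[0,-0.0018,0.004,0,0,0],[0,0,0,0,0,0],[0,0,0,0,0,0],[0,0,0,0,0,0],[0,0,0,0,0,0],[0,0,0,0,0,0],[0,0,0,0,0,0],[0,0,0,0,0,0]], "fingers": 255, "newtons": 60}}

```text
t: 4.7
tcp_pos: [542.6, -286.5, 137.2]
tcp_rot: [180.0, -0.0, 175.6]
force: [-0.0, 0.7, -2.2]
width: 0.153
gripper_force: 58.6
```

Gripped with about 13 mm opening. Now I lift straight up, carry it over, then turn it to about 60° open while descending, staying short of the pins.

Call:
{"op": "jog_arm", "data": {"steps": [[0,0,-0.008,0,0,0],[0,0,-0.014,0,0,0],[0,0,-0.018,0,0,0],[0,0,-0.02,0,0,0],[0,0,-0.02,0,0,0],[0,0,-0.02,0,0,0],[0,0,-0.02,0,0,0],[0,0,-0.013,0,0,0]]}}

```text
t: 5.37
tcp_pos: [542.9, -286.9, 273.0]
tcp_rot: [-180.0, 0.1, 175.6]
force: [-0.7, -0.1, -3.1]
width: 0.155
gripper_force: 58.6
```

Call:
{"op": "jog_arm", "data": {"steps": [[0.001,0.01,0,0,0,0],[0.0018,0.0197,0,0,0,0],[0.0018,0.0197,0,0,0,0],[0.0018,0.0197,0,0,0,0],[0.0018,0.0197,0,0,0,0],[0.0018,0.0197,0,0,0,0],[0.0018,0.0197,0,0,0,0],[0.0018,0.0197,0,0,0,0]]}}

```text
t: 6.03
tcp_pos: [539.6, -136.1, 269.6]
tcp_rot: [180.0, -0.1, 175.7]
force: [0.1, -0.8, -3.0]
width: 0.153
gripper_force: 58.6
```

Call:
{"op": "jog_arm", "data": {"steps": [[0.0018,0.0197,0,0,0,0],[0.0018,0.0197,0,0,0,0],[0.0018,0.0197,0,0,0,0],[0.0018,0.0197,0,0,0,0],[0.0018,0.0197,0,0,0,0],[0.0018,0.0197,0,0,0,0],[0.0018,0.0197,0,0,0,0],[0.001,0.01,0,0,0,0]]}}

```text
t: 6.7
tcp_pos: [537.2, 13.8, 269.7]
tcp_rot: [179.9, -0.1, 175.8]
force: [-0.5, 0.2, -3.7]
width: 0.154
gripper_force: 58.7
```

Call:
{"op": "jog_arm", "data": {"steps": [[0,0,0.008,0,0,4.95],[0,0,0.01,0,0,4.95],[0,0,0.01,0,0,4.95],[0,0,0.01,0,0,4.95],[0,0,0.01,0,0,4.95],[0,0,0.01,0,0,4.95],[0,0,0.01,0,0,4.95],[0,0,0.01,0,0,4.95]]}}

```text
t: 7.37
tcp_pos: [537.5, 10.4, 191.5]
tcp_rot: [-180.0, -0.0, 135.8]
force: [0.5, 0.0, -3.8]
width: 0.153
gripper_force: 58.7
```

Call:
{"op": "jog_arm", "data": {"steps": [[0,0,0,0,0,0],[0,0,0,0,0,0],[0,0,0,0,0,0],[0,0,0,0,0,0]]}}

```text
t: 7.7
tcp_pos: [538.3, 10.4, 192.9]
tcp_rot: [180.0, 0.0, 136.1]
force: [0.0, -0.6, -3.2]
width: 0.157
gripper_force: 58.6
```

```bash
python3 - <<'E'
from bench import arm
import cv2,numpy as np
s,t=[arm.capture(n)[:,:,::-1] for n in("side","top")]
cv2.imwrite('pics/side2.png',s);cv2.imwrite('pics/top2.png',t)
c=lambda im,x,y:cv2.resize(im[y:y+150,x:x+100],(400,600),interpolation=cv2.INTER_CUBIC)
cv2.imwrite('pics/crop2.png',np.hstack([c(s,250,130),c(t,215,170)]))
o=arm.observe();print(o['tcp_pos'],o['joints'],o['force'])
E
```

```text
[538.36259797  10.38555721 192.8911278 ] [-18.7839613   25.18713018  16.2200308  119.11106009 -11.3935667
  37.07105589  51.17587857] [-0.03140068 -0.84260458 -2.92061541]
```

View pics/crop2.png

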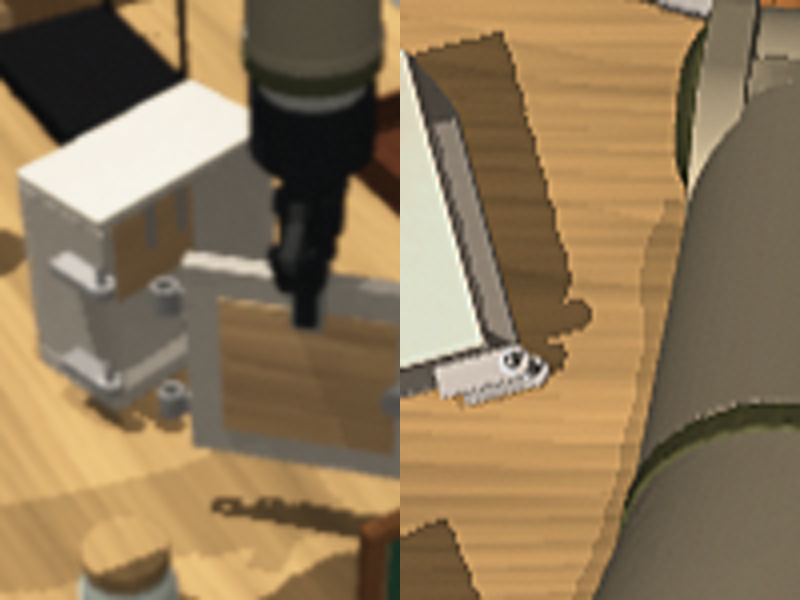

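The door is held at about 60° open with its sockets at side px (291,203) and (293,229), next to the pintles at (276,200) and (277,225). The top camera's view of the door is blocked by the arm. I'll enlarge the pins and sockets.

```bash
python3 - <<'E'
from h import *
s=cv2.imread('pics/side2.png');t=cv2.imread('pics/top2.png')
def c(im,x,y): return cv2.resize(im[y:y+30,x:x+40],(400,300),interpolation=cv2.INTER_LANCZOS4)
cv2.imwrite('pics/crop3.png',np.vstack([np.hstack([c(s,260,185),c(s,260,210)]),np.hstack([c(s,275,188),c(t,230,245)])]))
R=lambda q:np.array([np.cos(np.radians(q)),np.sin(np.radians(q))])
tc=np.array([538.4,10.4]);sk=tc+97*R(136.05);print(sk)
for z in(203,113):print('pred sock top',z,proj('side',[*sk,z]))
P=[466.5,177]
for z in(135,153,45,63):print('pred pin',z,proj('side',[*P,z]),proj('top',[*P,z]))
E
```

```text
[468.56526418  77.72094527]
pred sock top 203 [291.25760907 201.32755444]
pred sock top 113 [292.87039916 227.52733214]
pred pin 135 [275.6118065  202.08212786] [244.31467476 260.50059519]
pred pin 153 [275.14608372 196.99369516] [243.28562611 260.01420093]
pred pin 45 [277.81212844 226.1225879 ] [249.01886091 262.72409467]
pred pin 63 [277.38837703 221.49272961] [248.13256951 262.30517663]
```

View pics/crop3.png

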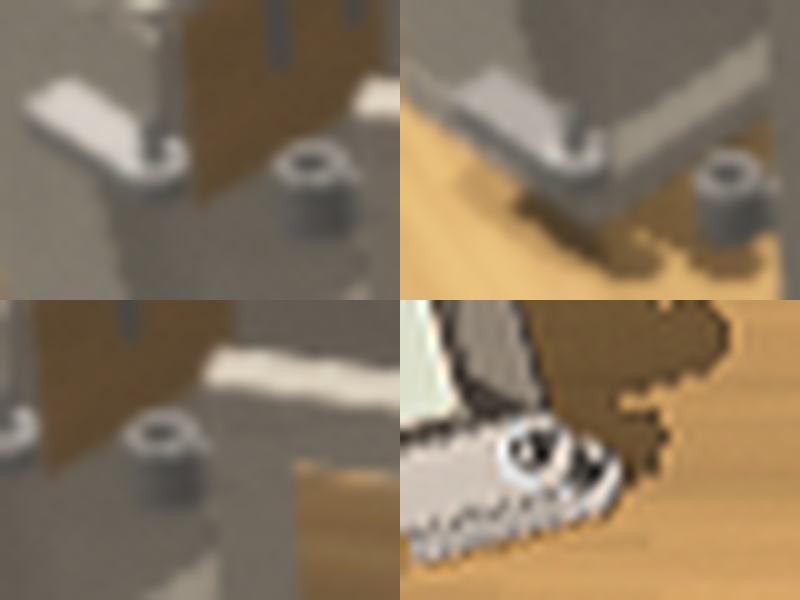

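Comparing sockets with pins in the side view puts the pins near (468,178.5) in the robot's frame. I'll move in sideways, with the sockets 47 mm above home.

Call:
{"op": "jog_arm", "data": {"steps": [[0.0088,0.00905,0,0,0,0],[0.0088,0.00905,0,0,0,0],[0.0088,0.00905,0,0,0,0],[0.0088,0.00905,0,0,0,0],[0.0088,0.00905,0,0,0,0],[0.0088,0.00905,0,0,0,0],[0.0088,0.00905,0,0,0,0],[0.0088,0.00905,0,0,0,0]]}}

```text
t: 8.47
tcp_pos: [537.6, 113.0, 192.2]
tcp_rot: [-180.0, -0.0, 136.1]
force: [-0.4, 0.1, -4.1]
width: 0.154
gripper_force: 58.8
```

Call:
{"op": "jog_arm", "data": {"steps": [[0,0,0.01,0,0,0],[0,0,0.009,0,0,0],[0,0,0,0,0,0],[0,0,0,0,0,0],[0,0,0,0,0,0]]}}

```text
t: 8.88
tcp_pos: [537.7, 110.5, 173.1]
tcp_rot: [-180.0, 0.0, 136.0]
force: [0.3, 0.1, -2.4]
width: 0.156
gripper_force: 58.8
```

```bash
python3 - <<'E'
from h import *
s,t=[arm.capture(n)[:,:,::-1] for n in("side","top")]
cv2.imwrite('pics/side3.png',s);cv2.imwrite('pics/top3.png',t)
def c(im,x,y,w=40,h=60): return cv2.resize(im[y:y+h,x:x+w],(400,600),interpolation=cv2.INTER_LANCZOS4)
cv2.imwrite('pics/crop4.png',np.hstack([c(s,255,175),c(t,210,210,60,90)]))
o=arm.observe();p=o['tcp_pos'];yw=np.radians(o['tcp_rot'][2]);print(p,o['tcp_rot'],o['force'])
sk=p[:2]+97*np.array([np.cos(yw),np.sin(yw)]);dz=p[2]-145.2;print(sk,dz)
for z in(155,135,65,45):print(z,proj('side',[*sk,z+dz]))
print(proj('side',[*sk,135]),proj('side',[*sk,45]),[proj('side',[*(sk+d),45])-proj('side',[*sk,45]) for d in([1,0],[0,1])])
E
```

```text
[537.90600253 110.77714449 173.45423909] [1.79996094e+02 1.72071380e-02 1.35963132e+02] [ 0.13714985  0.00703951 -2.47536868]
[468.1734139  178.20389054] 28.25423909200279
155 [274.69808091 187.80996659]
135 [275.22777102 193.64381459]
65 [276.99451456 213.10219788]
45 [277.47580872 218.40302745]
[275.95678504 201.67295633] [278.13901896 225.7074261 ] [array([ 0.30229256, -0.11148119]), array([-0.14898462, -0.1894034 ])]
```

View pics/crop4.png

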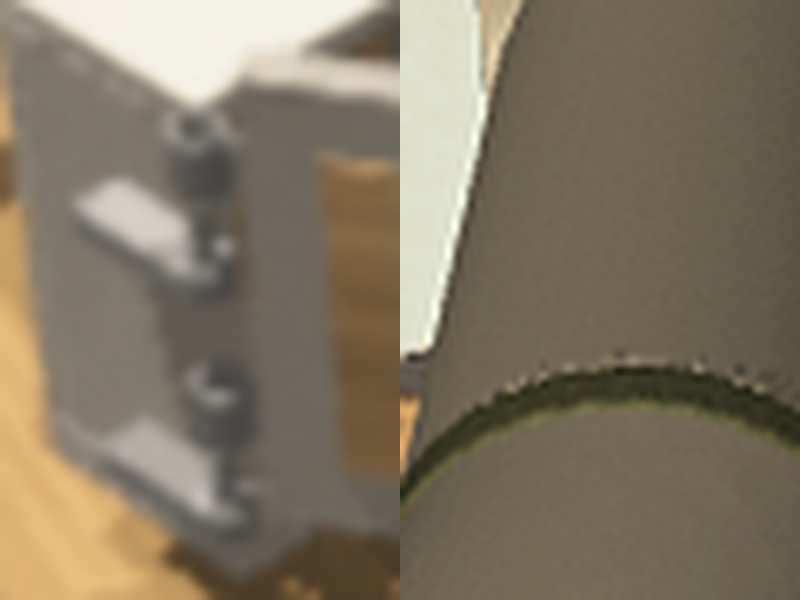

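The side view shows the sockets directly above the pins: sockets at (274,187) and (276,213), pin feet at (275,200) and (277,225). The column agrees, and depth looks 1–3 mm short. I'll nudge and lower gently while watching force.

Call:
{"op": "jog_arm", "data": {"steps": [[0.0007,0.0014,0.002,0,0,0],[0,0,0.002,0,0,0],[0,0,0.002,0,0,0],[0,0,0.002,0,0,0],[0,0,0.002,0,0,0],[0,0,0.002,0,0,0],[0,0,0.0015,0,0,0],[0,0,0,0,0,0]]}}

```text
t: 9.65
tcp_pos: [538.0, 112.9, 159.4]
tcp_rot: [-180.0, -0.0, 136.0]
force: [0.1, 0.6, -2.8]
width: 0.157
gripper_force: 58.8
```

Call:
{"op": "jog_arm", "data": {"steps": [[0,0,0.0015,0,0,0],[0,0,0.0015,0,0,0],[0,0,0.0015,0,0,0],[0,0,0,0,0,0]]}}

```text
t: 9.98
tcp_pos: [538.0, 112.9, 155.0]
tcp_rot: [-180.0, -0.0, 136.0]
force: [-0.2, 0.8, -2.5]
width: 0.154
gripper_force: 58.8
```

Call:
{"op": "jog_arm", "data": {"steps": [[0,0,0.0015,0,0,0],[0,0,0.0015,0,0,0],[0,0,0.0015,0,0,0],[0,0,0.0015,0,0,0],[0,0,0.001,0,0,0],[0,0,0,0,0,0]]}}

```text
t: 10.48
tcp_pos: [538.0, 112.9, 148.0]
tcp_rot: [-180.0, -0.0, 136.0]
force: [0.6, -0.2, -3.7]
width: 0.156
gripper_force: 58.8
```

```bash
python3 - <<'E'
from h import *
s=arm.capture("side")[:,:,::-1];cv2.imwrite('pics/side4.png',s)
cv2.imwrite('pics/crop5.png',cv2.resize(s[175:245,250:340],(720,560),interpolation=cv2.INTER_LANCZOS4))
o=arm.observe();print(o['tcp_pos'],o['tcp_rot'],o['force'],o['torque'])
E
```

```text
[538.10727117 112.93574833 148.16823363] [-1.79989611e+02 -3.82758442e-03  1.36032564e+02] [ 0.01909628  0.22743077 -2.86956599] [ 0.00294618  0.01881386 -0.02772067]
```

View pics/crop5.png

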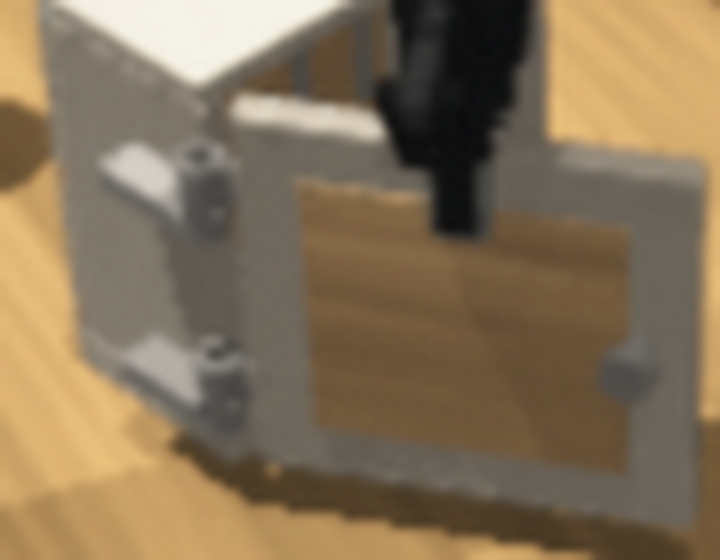

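The sockets are at side px (275,198) and (277,223), at the brackets with almost no side force. I'll lower in 1 mm steps until contact.

Call:
{"op": "jog_arm", "data": {"steps": [[0,0,0.001,0,0,0],[0,0,0,0,0,0],[0,0,0.001,0,0,0],[0,0,0,0,0,0]]}}

```text
t: 10.87
tcp_pos: [538.1, 113.0, 146.2]
tcp_rot: [180.0, 0.0, 136.0]
force: [-0.6, 0.2, -3.5]
width: 0.158
gripper_force: 58.8
```

Call:
{"op": "jog_arm", "data": {"steps": [[0,0,0.0008,0,0,0],[0,0,0,0,0,0],[0,0,0,0,0,0]]}}

```text
t: 11.12
tcp_pos: [538.2, 113.0, 145.4]
tcp_rot: [-180.0, 0.0, 136.0]
force: [-0.2, -0.3, -3.3]
width: 0.156
gripper_force: 58.8
```

Call:
{"op": "jog_arm", "data": {"steps": [[0,0,0.0008,0,0,0],[0,0,0,0,0,0],[0,0,0,0,0,0]]}}

```text
t: 11.37
tcp_pos: [538.2, 113.0, 144.7]
tcp_rot: [180.0, 0.0, 136.0]
force: [0.9, -0.3, -2.2]
width: 0.156
gripper_force: 59.1
```

Call:
{"op": "jog_arm", "data": {"steps": [[0,0,0.0008,0,0,0],[0,0,0,0,0,0],[0,0,0,0,0,0]]}}

```text
t: 11.62
tcp_pos: [538.4, 112.9, 144.2]
tcp_rot: [180.0, 0.0, 136.0]
force: [0.1, -1.4, 4.3]
width: 0.158
gripper_force: 60.1
```

Contact came at z≈144.3, the expected home height, so the sockets are seated. I'll release and back straight up.

Call:
{"op": "jog_arm", "data": {"steps": [[0,0,0,0,0,0],[0,0,0,0,0,0],[0,0,0,0,0,0],[0,0,0,0,0,0]], "fingers": 150}}

```text
t: 11.95
tcp_pos: [538.2, 113.0, 143.8]
tcp_rot: [-180.0, 0.0, 136.0]
force: [0.4, 1.2, -0.4]
width: 0.406
gripper_force: 0.0
```

Call:
{"op": "jog_arm", "data": {"steps": [[0,0,-0.005,0,0,0],[0,0,-0.01,0,0,0],[0,0,-0.015,0,0,0],[0,0,-0.02,0,0,0],[0,0,-0.02,0,0,0],[0,0,0,0,0,0]]}}

```text
t: 12.45
tcp_pos: [539.9, 113.0, 218.0]
tcp_rot: [179.7, 0.2, 136.0]
force: [0.8, -0.0, 0.4]
width: 0.41
gripper_force: 0.0
```

```bash
python3 - <<'E'
from h import *
s=arm.capture("side")[:,:,::-1];t=arm.capture("top")[:,:,::-1];cv2.imwrite('pics/side5.png',s);cv2.imwrite('pics/top5.png',t)
c=lambda im,x,y:cv2.resize(im[y:y+110,x:x+80],(400,550),interpolation=cv2.INTER_LANCZOS4)
cv2.imwrite('pics/crop6.png',np.hstack([c(s,255,150),c(t,225,190)]))
o=arm.observe();print(o['tcp_pos'],o['tcp_rot'],o['force'])
E
```

```text
[538.58407235 113.16449154 215.2048522 ] [1.79872550e+02 5.66028095e-02 1.36042524e+02] [-0.28191882 -0.14253807 -0.63383767]
```

View pics/crop6.png

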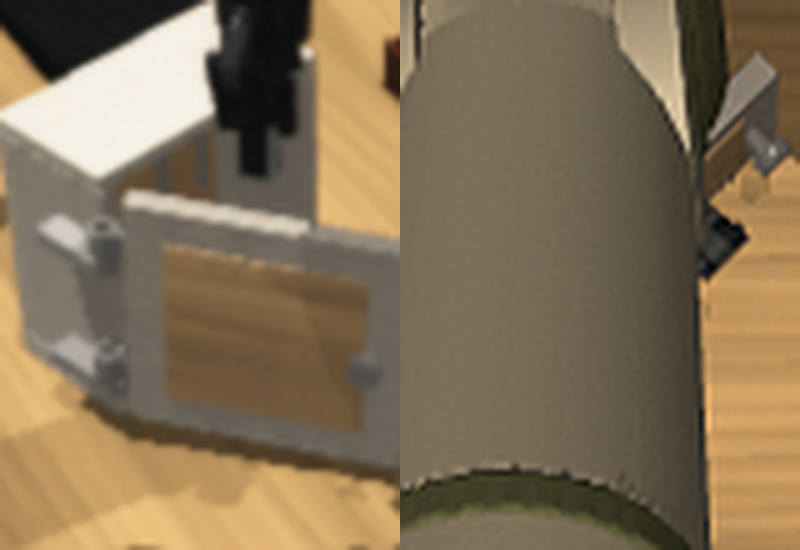

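The door stands on both pintles (side px (275,198) and (276,222)) at about 60° open, and the gripper is clear. I'll close the fingers, move to the door's front side near the free edge, and lower.

Call:
{"op": "jog_arm", "data": {"steps": [[-0.0054,-0.0069,0,0,0,0],[-0.0054,-0.0069,0,0,0,0],[-0.0054,-0.0069,0,0,0,0],[-0.0054,-0.0069,0,0,0,0],[-0.0054,-0.0069,0,0,0,0],[-0.0054,-0.0069,0,0,0,0],[-0.0054,-0.0069,0,0,0,0],[-0.0054,-0.0069,0,0,0,0]], "fingers": 255}}

```text
t: 13.22
tcp_pos: [530.8, 42.1, 213.8]
tcp_rot: [-180.0, -0.0, 136.0]
force: [-0.0, 0.6, -0.2]
width: -0.002
gripper_force: 0.0
```

Call:
{"op": "jog_arm", "data": {"steps": [[0,0,0.011,0,0,0],[0,0,0.011,0,0,0],[0,0,0.011,0,0,0],[0,0,0.011,0,0,0],[0,0,0.011,0,0,0],[0,0,0.009,0,0,0],[0,0,0,0,0,0],[0,0,0,0,0,0]]}}

```text
t: 13.88
tcp_pos: [530.7, 42.9, 149.7]
tcp_rot: [-180.0, -0.0, 136.0]
force: [-0.0, -0.2, 0.0]
width: -0.0
gripper_force: 0.0
```

Call:
{"op": "jog_arm", "data": {"steps": [[0,0.004,0,0,0,0],[0,0.004,0,0,0,0],[0,0.004,0,0,0,0],[0,0.003,0,0,0,0],[0,0.003,0,0,0,0],[0,0.003,0,0,0,0],[0,0.003,0,0,0,0],[0,0.003,0,0,0,0]]}}

```text
t: 14.55
tcp_pos: [549.9, 62.9, 149.9]
tcp_rot: [180.0, 0.0, 136.0]
force: [-0.6, -0.3, 0.3]
width: -0.002
gripper_force: 0.0
```

Call:
{"op": "jog_arm", "data": {"steps": [[-0.0005,0.0037,0,0,0,-1.5],[-0.0005,0.0037,0,0,0,-1.5],[-0.0005,0.0037,0,0,0,-1.5],[-0.0005,0.0037,0,0,0,-1.5],[-0.0005,0.0037,0,0,0,-1.5],[-0.0005,0.0037,0,0,0,-1.5],[-0.0005,0.0037,0,0,0,-1.5],[-0.0005,0.0037,0,0,0,-1.5]]}}

```text
t: 15.22
tcp_pos: [571.5, 83.4, 149.9]
tcp_rot: [-180.0, 0.0, 148.2]
force: [-0.5, -0.7, 0.5]
width: -0.0
gripper_force: 0.1
```

Call:
{"op": "jog_arm", "data": {"steps": [[-0.0005,0.0037,0,0,0,-1.5],[-0.0005,0.0037,0,0,0,-1.5],[-0.0005,0.0037,0,0,0,-1.5],[-0.0005,0.0037,0,0,0,-1.5],[-0.0005,0.0037,0,0,0,-1.5],[-0.0005,0.0037,0,0,0,-1.5],[-0.0005,0.0037,0,0,0,-1.5],[-0.0005,0.0037,0,0,0,-1.5]]}}

```text
t: 15.88
tcp_pos: [588.3, 108.1, 149.9]
tcp_rot: [-180.0, 0.0, 160.2]
force: [0.5, 0.2, -0.5]
width: 0.001
gripper_force: 0.1
```

Call:
{"op": "jog_arm", "data": {"steps": [[-0.0005,0.0037,0,0,0,-1.5],[-0.0005,0.0037,0,0,0,-1.5],[-0.0005,0.0037,0,0,0,-1.5],[-0.0005,0.0037,0,0,0,-1.5],[-0.0005,0.0037,0,0,0,-1.5],[-0.0005,0.0037,0,0,0,-1.5],[-0.0005,0.0037,0,0,0,-1.5],[0,0,0,0,0,0]]}}

```text
t: 16.55
tcp_pos: [598.6, 132.8, 149.8]
tcp_rot: [180.0, 0.0, 170.7]
force: [-0.8, 0.2, -0.6]
width: 0.001
gripper_force: 0.0
```

```bash
python3 - <<'E'
from h import *
s=arm.capture("side")[:,:,::-1];t=arm.capture("top")[:,:,::-1];cv2.imwrite('pics/side6.png',s);cv2.imwrite('pics/top6.png',t)
c=lambda im,x,y:cv2.resize(im[y:y+110,x:x+80],(400,550),interpolation=cv2.INTER_LANCZOS4)
cv2.imwrite('pics/crop7.png',np.hstack([c(s,255,150),c(t,225,180)]))
o=arm.observe();yw=o['tcp_rot'][2];a=np.radians(yw);rel=o['tcp_pos'][:2]-[468.4,180.4]
print(o['tcp_pos'],yw,o['force'],'r',-rel@[np.cos(a),np.sin(a)],'h',-rel@[np.sin(a),-np.cos(a)],o['joints'][6])
E
```

```text
[598.34698948 131.93002915 149.85494759] 170.53728367550806 [-0.12096261  0.11777586  0.31088204] r 136.1475168798575 h 26.446394758134062 67.68923569878825
```

View pics/crop7.png

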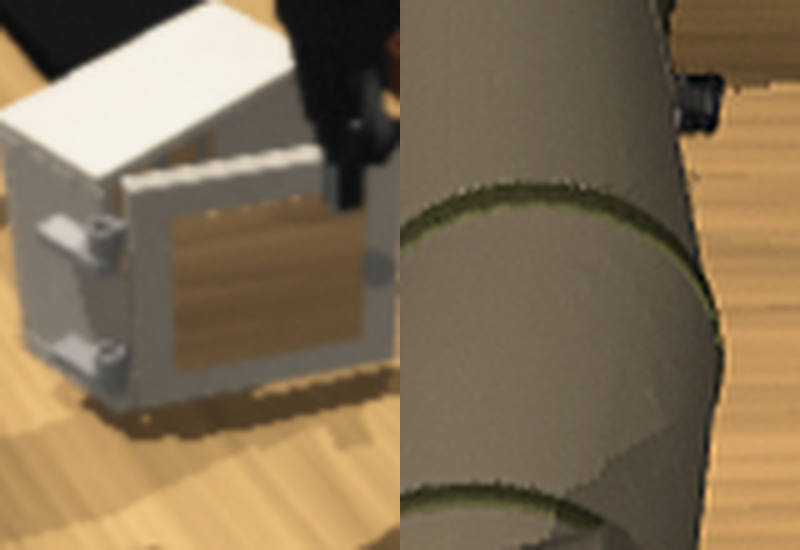

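The door is following, about 25° open, and still seated on both pins. I'll continue slower (10 pictures viewed, so numbers only from here).

Call:
{"op": "jog_arm", "data": {"steps": [[-0.0003,0.0019,0,0,0,-0.8],[-0.0003,0.0019,0,0,0,-0.8],[-0.0003,0.0019,0,0,0,-0.8],[-0.0003,0.0019,0,0,0,-0.8],[-0.0003,0.0019,0,0,0,-0.8],[-0.0003,0.0019,0,0,0,-0.8],[-0.0003,0.0019,0,0,0,-0.8],[-0.0003,0.0019,0,0,0,-0.8]]}}

```text
t: 17.32
tcp_pos: [602.6, 146.8, 149.9]
tcp_rot: [-180.0, 0.0, 177.0]
force: [0.4, 0.2, -0.8]
width: -0.002
gripper_force: 0.1
```

Call:
{"op": "jog_arm", "data": {"steps": [[-0.0003,0.0019,0,0,0,-0.8],[-0.0003,0.0019,0,0,0,-0.8],[-0.0003,0.0019,0,0,0,-0.8],[-0.0003,0.0019,0,0,0,-0.8],[-0.0003,0.0019,0,0,0,-0.8],[-0.0003,0.0019,0,0,0,-0.8],[-0.0003,0.0019,0,0,0,-0.8],[-0.0003,0.0019,0,0,0,-0.8]]}}

```text
t: 17.98
tcp_pos: [605.1, 162.0, 149.9]
tcp_rot: [-180.0, 0.0, -176.6]
force: [-0.2, -0.3, 0.2]
width: -0.007
gripper_force: 0.1
```

```bash
cat >> h.py <<'E'
def door():
    """wood field of the door in the side view: lower edge of the mask gives the front plane direction"""
    s=arm.capture("side");hsv=cv2.cvtColor(s,cv2.COLOR_RGB2HSV)
    m=np.zeros(s.shape[:2],np.uint8);m[180:235,283:345]=255
    w=(hsv[...,1]>85)&(hsv[...,0]<25)&(m>0)
    n,l,st,_=cv2.connectedComponentsWithStats(w.astype(np.uint8))
    k=l[212,305];x,y,ww,hh=st[k][:4]
    pts=[]
    for c in range(x+3,x+ww-3):
        r=np.where(l[:,c]==k)[0]
        if len(r):pts.append((c,r.max()+.5))
    pts=np.array(pts,np.float32)
    vx,vy,x0,y0=cv2.fitLine(pts,cv2.DIST_HUBER,0,.01,.01).ravel()
    W=[onz('side',(c,y0+vy/vx*(c-x0)),45)[:2] for c in(x+3,x+ww-3)]
    d=W[1]-W[0];return st[k].tolist(),np.degrees(np.arctan2(d[1],d[0]))
def rep():
    o=arm.observe();yw=o['tcp_rot'][2];a=np.radians(yw);rel=o['tcp_pos'][:2]-[468.4,180.4]
    print(o['tcp_pos'].round(1),yw.round(2),o['force'].round(1),'r',-rel@[np.cos(a),np.sin(a)],'h',-rel@[np.sin(a),-np.cos(a)])
E
python3 - <<'E'
from h import *
rep();print(door(),'shut ~15.9')
# check on the older image at known 60 deg open: yaw dir = -44
import h
h.arm=type('A',(),{'capture':staticmethod(lambda n:cv2.imread('pics/side6.png')[:,:,::-1].copy())});print('side6',h.door())
h.arm=type('A',(),{'capture':staticmethod(lambda n:cv2.imread('pics/side5.png')[:,:,::-1].copy())});print('side5 (-44)',h.door())
E
```

```text
[605.1 162.  149.9] -176.59 [-0.2 -0.3  0.2] r 135.31520135505028 h 26.487270290720932
([289, 184, 35, 39, 1033], np.float64(-1.1124088088129227)) shut ~15.9
side6 ([289, 189, 40, 36, 1138], np.float64(-13.732487374354013))
side5 (-44) ([288, 199, 41, 36, 1181], np.float64(-45.01640812691874))
```

Contact is confirmed and about 16° is left. I'll continue gently, slowing at the end and watching force.

Call:
{"op": "jog_arm", "data": {"steps": [[-0.0003,0.0019,0,0,0,-0.8],[-0.0003,0.0019,0,0,0,-0.8],[-0.0003,0.0019,0,0,0,-0.8],[-0.0003,0.0019,0,0,0,-0.8],[-0.0003,0.0019,0,0,0,-0.8],[-0.0003,0.0019,0,0,0,-0.8],[-0.0003,0.0019,0,0,0,-0.8],[-0.0003,0.0019,0,0,0,-0.8]]}}

```text
t: 18.7
tcp_pos: [605.8, 177.3, 149.9]
tcp_rot: [-180.0, 0.0, -170.2]
force: [0.9, 0.3, -0.4]
width: 0.002
gripper_force: 0.1
```

Call:
{"op": "jog_arm", "data": {"steps": [[-0.0002,0.0014,0,0,0,-0.6],[-0.0002,0.0014,0,0,0,-0.6],[-0.0002,0.0014,0,0,0,-0.6],[-0.0002,0.0014,0,0,0,-0.6],[-0.0002,0.0014,0,0,0,-0.6],[-0.0002,0.0014,0,0,0,-0.6],[-0.0002,0.0014,0,0,0,-0.6],[-0.0002,0.0014,0,0,0,-0.6]]}}

```text
t: 19.37
tcp_pos: [605.0, 188.6, 149.9]
tcp_rot: [-180.0, 0.0, -165.4]
force: [-0.0, -0.1, 0.2]
width: -0.002
gripper_force: 0.1
```

```bash
python3 - <<'E'
from h import *
rep();print(door(),'shut ~15.9')
E
```

```text
[605.  188.6 149.9] -165.41 [-0.  -0.1  0.2] r 134.28195933271675 h 26.502632225892768
([287, 180, 32, 41, 898], np.float64(10.58267866047703)) shut ~15.9
```

Call:
{"op": "jog_arm", "data": {"steps": [[0,0.0008,0,0,0,-0.2],[0,0.0008,0,0,0,-0.2],[0,0.0008,0,0,0,-0.2],[0,0.0008,0,0,0,-0.2],[0,0.0008,0,0,0,-0.2],[0,0.0008,0,0,0,-0.2],[0,0.0008,0,0,0,0],[0,0.0008,0,0,0,0]]}}

```text
t: 20.08
tcp_pos: [603.3, 194.7, 149.9]
tcp_rot: [-180.0, 0.0, -164.3]
force: [0.3, 0.3, -0.6]
width: 0.001
gripper_force: 0.1
```

Call:
{"op": "jog_arm", "data": {"steps": [[0,0.0005,0,0,0,0],[0,0.0005,0,0,0,0],[0,0.0005,0,0,0,0],[0,0.0005,0,0,0,0]]}}

```text
t: 20.42
tcp_pos: [602.8, 196.6, 149.9]
tcp_rot: [-180.0, 0.0, -164.3]
force: [0.6, -0.2, 0.1]
width: -0.0
gripper_force: 0.1
```

```bash
python3 - <<'E'
from h import *
rep();print(door())
E
```

```text
[602.8 196.6 149.9] -164.27 [ 0.6 -0.2  0.1] r 133.76885015457026 h 20.883157389477915
([0, 0, 640, 480, 304443], np.float64(-30.376650501709864))
```

Call:
{"op": "jog_arm", "data": {"steps": [[0,0.0005,0,0,0,0],[0,0.0005,0,0,0,0],[0,0.0005,0,0,0,0],[0,0.0005,0,0,0,0],[0,0,0,0,0,0]]}}

```text
t: 20.88
tcp_pos: [602.2, 198.6, 149.9]
tcp_rot: [180.0, 0.0, -164.3]
force: [0.1, -0.3, 0.7]
width: 0.001
gripper_force: 0.1
```

Call:
{"op": "jog_arm", "data": {"steps": [[0,0.0005,0,0,0,0],[0,0.0005,0,0,0,0],[0,0,0,0,0,0]]}}

```text
t: 21.13
tcp_pos: [602.1, 199.2, 149.9]
tcp_rot: [-180.0, 0.0, -164.3]
force: [0.4, -1.1, 0.2]
width: -0.0
gripper_force: 0.5
```

Call:
{"op": "jog_arm", "data": {"steps": [[0,0.0005,0,0,0,0],[0,0.0005,0,0,0,0],[0,0,0,0,0,0]]}}

```text
t: 21.38
tcp_pos: [602.0, 199.3, 149.9]
tcp_rot: [-179.9, -0.0, -164.3]
force: [1.7, -4.2, -0.1]
width: -0.0
gripper_force: 2.6
```

Firm contact at about 4 N with motion stalled means the door is against the cabinet front. I'll back off, then check from both cameras numerically.

Call:
{"op": "jog_arm", "data": {"steps": [[0,-0.001,0,0,0,0],[0,-0.003,0,0,0,0],[0,-0.01,0,0,0,0],[0,-0.02,0,0,0,0],[0,-0.025,0,0,0,0],[0,-0.02,-0.02,0,0,0],[0,0,-0.03,0,0,0],[0,0,-0.03,0,0,0]]}}

```text
t: 22.05
tcp_pos: [623.0, 121.8, 230.0]
tcp_rot: [-180.0, -0.1, -164.4]
force: [0.6, 1.2, -0.2]
width: -0.004
gripper_force: 0.0
```

Call:
{"op": "jog_arm", "data": {"steps": [[0,-0.03,-0.01,0,0,0],[0,-0.04,0,0,0,0],[0,-0.04,0,0,0,0],[0,-0.04,0,0,0,0],[0,-0.04,0,0,0,0],[0,-0.04,0,0,0,0],[0,-0.03,0,0,0,0],[0,0,0,0,0,0]]}}

```text
t: 22.72
tcp_pos: [693.8, -135.7, 239.6]
tcp_rot: [-179.8, -0.0, -164.8]
force: [-0.5, -0.8, -0.5]
width: 0.005
gripper_force: 0.0
```

```bash
python3 - <<'E'
from h import *
rep()
t=cv2.cvtColor(arm.capture('top'),cv2.COLOR_RGB2BGR);s=cv2.cvtColor(arm.capture('side'),cv2.COLOR_RGB2BGR)
cv2.imwrite('pics/top9.png',t);cv2.imwrite('pics/side9.png',s)
for lo in(120,150):
  c=white(t,(170,170,90,110),lo);b=cv2.boxPoints(cv2.minAreaRect(c));W=np.array([onz('top',p,180)[:2] for p in b])
  print(cv2.contourArea(c),b.round(1).tolist(),[np.linalg.norm(W[i+1]-W[i]).round(1) for i in(0,1)])
print('expect depth 106 incl door if shut')
H=np.array([468.,179.]);f=np.radians(15.9);u=np.array([np.cos(f),np.sin(f)]);n=np.array([u[1],-u[0]])
for nm,q,z in(('socket top hi',H,155),('socket top lo',H,65),('knob tip',H+159*u+27*n,105),('free front top',H+180*u+7*n,180),('hinge front top',H+14*u+7*n,180)):
  print(nm,proj('side',[*q,z]).round(1),proj('top',[*q,z]).round(1))
# top-edge strip: row profile across front at mid-width in top view
m=H+97*u
for k in range(-20,30,3):
  p=proj('top',[*(m+n*k),180]);print(k,t[int(round(p[1])),int(round(p[0]))].tolist(),end=' ')
hsv=cv2.cvtColor(s,cv2.COLOR_BGR2HSV);w=((hsv[...,1]>85)&(hsv[...,0]<25)).astype(np.uint8)
n_,l,st,ce=cv2.connectedComponentsWithStats(w[175:235,280:330])
print();print([x.tolist() for x in st if x[4]>60])
E
```

```text
[ 693.8 -135.7  239.6] -164.79 [-0.5 -0.8 -0.5] r 134.56081433630078 h 364.16259771099885
3323.5 [[177.60000610351562, 191.8000030517578], [223.0, 180.10000610351562], [242.3000030517578, 254.8000030517578], [197.0, 266.5]] [np.float64(105.5), np.float64(175.8)]
3232.5 [[177.6999969482422, 192.3000030517578], [222.8000030517578, 180.39999389648438], [242.3000030517578, 254.39999389648438], [197.10000610351562, 266.29998779296875]] [np.float64(105.0), np.float64(174.3)]
expect depth 106 incl door if shut
socket top hi [275.3 195.9] [242.3 259.3]
socket top lo [277.5 220.4] [247.2 261.6]
knob tip [321.5 189.9] [238.7 194.3]
free front top [321.4 163.6] [223.1 181.4]
hinge front top [280.1 187.5] [242.2 251.7]
-20 [192, 216, 214] -17 [194, 217, 215] -14 [195, 220, 219] -11 [203, 226, 231] -8 [42, 49, 54] -5 [190, 211, 225] -2 [175, 197, 214] 1 [178, 200, 216] 4 [180, 204, 222] 7 [51, 55, 59] 10 [64, 96, 125] 13 [37, 58, 74] 16 [40, 60, 78] 19 [35, 54, 69] 22 [34, 53, 68] 25 [56, 85, 107] 28 [52, 84, 111] 
[[0, 0, 43, 58, 970], [7, 0, 30, 45, 889], [0, 0, 50, 60, 1141]]
```

From the top view, cabinet and door together measure 105 × 175 mm, matching 90 + 1 + 14 mm shut and flush. The arm is clear, so I'll hand in.

```bash
python3 -c "
from bench import arm;print(arm.job_done())"
```

```text
the job is handed in; nothing more can be done
None
```

I hung the door on both pintles, swung it gently shut against the cabinet front with about 4 N at contact, and handed the job in at about 23 s with the arm clear and nothing else touched.

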